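Set a glass gem in its pocket

TASK

On the setting board, slide the loose blue glass gem across the surface, without lifting it, until it drops into the round pocket with the brass plunger in it; then press it straight down with the fingers, against the stiff plunger, until it lands on the seat below, and hold it there at about 15 N (at least 12 N) for half a second to bed it before letting go. Glass chips, so never bear on the gem with more than 20 N; leave the amber gem and everything else where they are.

Things in the scene. Friction and masses are not known exactly. Their poses are not given: they have to be found in the camera images.
- blue_gem_mid (a point): Centre (half-way up, 6 mm above the underside) of the loose cobalt-blue glass gem: a disc 32 mm in diameter and 12 mm thick, 25 g or so, z up. Underside flat, side upright up to 8.5 mm, then rounded over to a flat top 20 mm across. It starts lying flat on the setting board, 95 to 170 mm from the pocket, and slides freely on it (no more than about 0.5 N of drag).
- pocket (a point): Centre of the mouth of the round pocket, level with the board's top (18 mm above the table); z up. 35 mm in diameter. In its middle a brass plunger; around that, deeper, a fixed dark steel seat ring on which the gem lands when pressed down. The seat's depth differs each time, 6.5 to 10.5 mm below the board's top (the gem then 5.5 to 1.5 mm proud), and is not measured: feel for it.
- lifter_top (a point): Centre of the top of the brass plunger, 24 mm in diameter. The gem first comes to rest on it 4 to 5.5 mm below the board's top, standing 6.5 to 8 mm proud. A push on the gem that holds 12 N without moving on is on the seat; all is rigid there, and each further millimetre that an arm is sent adds 8 N or more.
- lifter (a joint): Depth to which the plunger is pushed down, m: 0 is highest (top 4 mm below the board's top); it starts between 0 and 0.0015 and reads 0.0025 to 0.0065 with the gem on the seat. Stiff: it needs about 6 to 7 N straight down to move and stays where it is left; the gem's weight does not move it.
- board: Setting board, fixed to the table: a plywood slab 280 mm (x) by 480 mm (y) by 18 mm thick, origin at the centre of its underside on the table; the pocket is at x = +20 mm, y = 0 in its frame. Flat and free apart from aluminium strips, 10 mm wide and 8 mm high, along its two y ends and its +x edge, and the loose things named here. The copper-and-white octagon pattern is drawn, flat.
- amber_gem_mid (a point): Centre of the loose amber glass gem, same size as the blue one, lying on the board on the other side of the pocket. Leave it alone.
- mirror_tile: Loose pale-green mirror tile on the board, 36 x 60 x 4 mm, origin at the centre of its underside, near the board's -x edge. Leave it alone.
- layout_bar: Loose steel bar on the board, 12 x 90 x 10 mm, origin at the centre of its underside, near the board's +x edge. Leave it alone.
- scrap_bowl: Blue ceramic bowl, 140 mm across, 50 mm high, on the table to the left. Origin at the centre of its underside. Leave it alone.
- flux_bottle: White bottle with a green cap, 52 mm across, 120 mm high, on the table to the right. Origin at the centre of its underside. Leave it alone.
- brush: Brush with a blue handle lying on the table to the left, about 200 mm long. Leave it alone.
- sponge_tin: Dark steel tin, 60 x 90 x 28 mm, with a yellow pad, on the table to the right. Origin at the centre of its underside. Leave it alone.

How it is judged:
On the way, in this order (a step that is already met when the one before it is completed fails the run):
1. the blue gem has slid into the pocket and rests on the brass plunger, which is not yet pressed (horizontal distance between blue_gem_mid and pocket below 0.004 m and z of blue_gem_mid in the frame of pocket below 0.0035 m and value of joint lifter below 0.002 m), for 0.2 s.
2. the gem has been pressed down by the fingers on to its seat, and held there with 12 N or more for half a second (horizontal distance between blue_gem_mid and pocket below 0.004 m and value of joint lifter above 0.0021 m and z of blue_gem_mid in the frame of pocket below 0.0002 m and angle between blue_gem's own z axis and vertical below 0.1 rad and contact force between blue_gem and the fingers above 12 N), for 0.45 s.
At the end, for the whole second after the job is handed in: The blue gem lies in the pocket, within 4 mm of its centre and flat within 0.1 rad, at rest; its centre is no higher than 0.2 mm above the board's top and the brass plunger has been pushed down by more than 2.1 mm (horizontal distance between blue_gem_mid and pocket below 0.004 m and value of joint lifter above 0.0021 m and z of blue_gem_mid in the frame of pocket below 0.0002 m and angle between blue_gem's own z axis and vertical below 0.1 rad and linear speed of blue_gem below 0.01 m/s); the robot touches nothing.
It fails at once if the robot bears on the blue gem with more than 20 N (contact force between blue_gem and the fingers above 20 N or contact force between blue_gem and the arm above 20 N).
It fails at once if the blue gem is lifted off the board (its underside more than 10 mm above the board's top) (z of blue_gem_mid in the frame of pocket above 0.016 m).
It fails at once if the amber gem, mirror tile or layout bar is moved by more than 12 mm (distance of any of amber_gem_mid, mirror_tile, layout_bar from where it was at the start of the episode above 0.012 m).
It fails at once if the bowl, bottle, brush or sponge tin is moved by more than 20 mm (distance of any of scrap_bowl, flux_bottle, brush, sponge_tin from where it was at the start of the episode above 0.02 m).
It also fails if it takes over 64 s, if anything falls off the work surface, if the arm or the gripper's body presses on something with over 40 N, if the wrist force passes 120 N, or if a joint passes its speed limit or range.

ROBOT

A 6-joint arm with a two-finger parallel gripper is mounted at the origin on the work surface. World frame = base frame: x ahead of the robot, y to its left, z up, the work surface at z = 0. Lengths are in m, angles in rad, forces in N, time in s.
With the tool pointing down it reaches from about 0.375 to 0.9 m from the base axis. Payload 3.1 kg.
Tool frame: the origin (TCP) lies midway between the tips of the shut fingers; the grasp point (between the pads) lies manip.hold_point_z behind it (manip.hold_point_z is the distance from the TCP to the grasp point, in m); z points along the fingers, y is the direction in which the jaws open and shut (so a half turn about z gives the same grasp; the last joint's range is limited). The gripper opens to 85 mm and grips with 20 to 120 N. Pads are 22 mm wide; open, the fingers measure 114 mm over their backs; the gripper's body (76 mm by 85 mm) begins 54 mm behind the grasp point. The pads swing forward as they close: fully open they stand 13 mm farther back than shut.
Start: joints at [-1.512, 0.527, 1.433, -0, 1.181, -0.178], TCP at [0.147, -0.607, 0.231] pointing down, gripper open.
Joint ranges: [-3.08, 3.08], [-0.75, 2.2], [0.22, 2.44], [-1.43, 4.57], [0, 2.65], [-2.85, 2.85]. Speed limits (rad/s): [2.79, 2.79, 3.14, 3.14, 3.14, 3.14].

INTERFACE

Orientations are given as a unit quaternion [x, y, z, w].
In Python, from station import manip, snapshot, workorder, models gives the robot as it stands.
- The arm moves only by the tool jog_arm, never from a script. Its argument "commands" is a list of rows, each a list of 5 numbers: the opening in per cent of the stroke, from 0 (shut) to 100 (fully open), then the shift along the world's x, y, z in cm, then the turn about the world's z in rad. A call has 1 to 8 rows; each row shifts and turns the pose as measured when the row begins; what a row does not reach is not made up. A row lasts 1/12 s, in which the tool goes at most 41.7 mm and 7.16 degrees, less where a joint would pass 70% of its speed; a pose out of reach is approached as far as the arm can. A call with a gripper value outside its range is refused whole. The fingers move at their own pace and stop on an object; "squeeze" is the grip in N (left out, the last holds). Time passes only in rows, so rows that do not move let the fingers close. It gives the time, the measured TCP pose, the force and the opening at its end, in the units of the state.
- manip.sense(): the state, without advancing time (a new reading comes with each control period).
- snapshot(name): name is "scene" or "top" or "wrist"; returns a dict with "image" (384x512x3 uint8, red, green, blue), "intrinsics" (3x3 intrinsics, pixels), "extrinsics" (4x4, takes a point from camera to world coordinates); the wrist camera has in their place "hand_eye" (4x4, takes a point from camera to tool coordinates, whose origin is the TCP and whose axes are the flange's). Camera axes: x right, y down, z forward; pixel columns grow to the right and rows downward; lengths in m; the calibration is good to about 2 mm. A picture is of the moment at which its call begins: read the wrist's pose just before it. There is no depth.
- workorder.sign_off(): hands the job in, once; it reports no verdict.
Trained networks look in a picture, given as the dict that the camera call returned (one of the last four; its "shot" number tells which), for a name from the list of things; names that differ only in an ending like _2 or _b are one class to them, and where a whole thing is asked for, a point or a joint stands for the part that bears it (a point fixed in the world has none). Each returns a list of dicts, best first, with "score" (0 to 1); they miss things now and then, are a little off and sometimes report something else, mostly with a low value. They report only what shows in the picture. A call takes as long as a camera call.
- models.find_in(picture, name): "centre" ([x, y, z] in m, in world coordinates, good to about 4 mm: the middle of the surface that is visible of it).
- models.pinpoint(picture, name): "centre" ([x, y, z] in m, in world coordinates, good to about 4 mm: a listed point, or the origin of a listed thing).
The state is a dict: "t": time; "q": joint angles; "qd": joint speeds; "tau": joint torques, N m; "tcp_pos": TCP position; "tool_rot": TCP orientation; "force": force on the tool from outside, world axes, zero at the start; "ft_torque": the same for the moment, N m; "finger_gap": opening from 0.0 (shut) to 1.0 (fully open).
Only numpy, scipy, OpenCV 4.12 (cv2) and the standard library are available. Lean on these libraries where they do the work, as an engineer would, in place of code of your own. Each camera call takes 0.05 s, during which the arm holds its last target. There are 200 camera calls.

## Working session

There is one attempt and no reset: what is moved stays moved. The work goes in short steps, Python scripts to look and compute and a tool call to move; the robot and the scene stay as the last step left them, time stands still between calls to the robot, and variables do not carry over. Pictures are saved under pics/ and viewed, about 8 in all and at most 12, crops included, and the job is handed in when it is done.

Besides the shell and the picture viewer there is one more tool, called after "Request:" as name(argument=value, ...) on one line, values as JSON. jog_arm: Moves the arm, as the interface text tells. Its arguments: {"type":"object","properties":{"commands":{"type":"array","items":{"type":"array","items":{"type":"number"}}},"squeeze":{"type":"number"}},"required":["commands"]}

```bash
mkdir -p pics
python3 - <<'E'
from station import manip, snapshot, models
import cv2
s=manip.sense(); print(s['t'],s['tcp_pos'],s['tool_rot'],s['force'],s['finger_gap'],manip.hold_point_z)
for c in ['top','scene']:
    p=snapshot(c); cv2.imwrite(f'pics/{c}1.png',p['image'][:,:,::-1])
    print(c,p['intrinsics'],p['extrinsics'])
    for n in ['blue_gem_mid','pocket','lifter_top','amber_gem_mid','board','mirror_tile','layout_bar']:
        print(n,[(d['centre'],d['score']) for d in models.pinpoint(p,n)[:2]])
E
```

```text
0.0 [ 0.14720182 -0.60667126  0.23034096] [ 9.92939110e-01  1.18620200e-01  5.42135663e-05 -1.08079330e-03] [-0.14747576  0.61626136 -0.88039562] 0.9981511802034216 0.0187
top [[401.91015542   0.         260.73924027]
 [  0.         401.91015542 199.01531317]
 [  0.           0.           1.        ]] [[ 0.0140333  -0.98708714  0.15956832  0.37554448]
 [-0.99988905 -0.01305589  0.0071721   0.01990556]
 [-0.00499618 -0.15965127 -0.98716083  1.23370997]
 [ 0.          0.          0.          1.        ]]
blue_gem_mid [([0.5971, 0.0568, 0.0148], 0.6), ([0.4293, 0.5004, -0.0019], 0.45)]
pocket [([0.595, 0.0579, 0.0165], 0.97)]
lifter_top [([0.5958, 0.0598, 0.0129], 0.52)]
amber_gem_mid [([0.6014, 0.1796, 0.0233], 0.5)]
board [([0.5756, 0.0585, 0.0016], 0.75)]
mirror_tile [([0.4621, 0.0296, 0.0199], 0.55)]
layout_bar [([0.5976, 0.0607, 0.0118], 0.68), ([0.6972, 0.1542, 0.0192], 0.65)]
scene [[379.41132191   0.         253.8071822 ]
 [  0.         379.41132191 193.65783056]
 [  0.           0.           1.        ]] [[ 5.35082997e-01  7.14078766e-01 -4.51417437e-01  1.06197039e+00]
 [ 8.44799475e-01 -4.52170876e-01  2.86103732e-01 -2.85337323e-01]
 [ 1.82781917e-04 -5.34446456e-01 -8.45202314e-01  9.76322154e-01]
 [ 0.00000000e+00  0.00000000e+00  0.00000000e+00  1.00000000e+00]]
blue_gem_mid [([0.5553, -0.0451, 0.0204], 0.67)]
pocket [([0.5963, 0.0581, 0.0185], 0.95)]
lifter_top []
amber_gem_mid [([0.4664, 0.031, 0.0196], 0.71)]
board [([0.5769, 0.0556, 0.0009], 0.86)]
mirror_tile [([0.4627, 0.0304, 0.0187], 0.48), ([0.6922, 0.1542, 0.0177], 0.39)]
layout_bar [([0.6953, 0.1505, 0.0153], 0.42)]
```

View pics/top1.png

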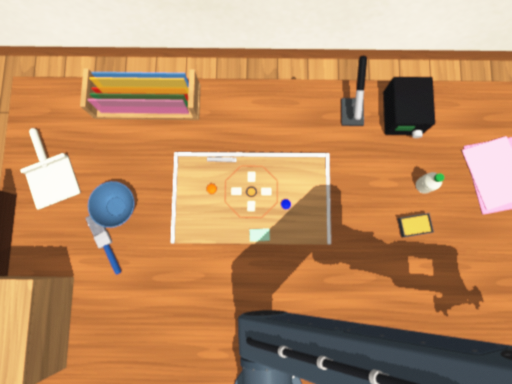

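Request:
jog_arm(commands=[[100,2.2,3.3,0,0.12],[100,2.2,3.3,0,0.12],[100,2.2,3.3,0,0.12],[100,2.2,3.3,0,0.12],[100,2.2,3.3,0,0.12],[100,2.2,3.3,0,0.12],[100,2.2,3.3,0,0.12],[100,2.2,3.3,0,0.12]])

```text
t: 1.47
tcp_pos: [0.323, -0.343, 0.232]
tool_rot: [0.818, 0.576, 0.001, 0.007]
force: [0.0, -0.6, 0.3]
finger_gap: 1.0
```

```bash
cat > h.py <<'E'
import numpy as np, cv2
from scipy.spatial.transform import Rotation as R
from station import manip, snapshot, models
def ray(K,T,uv,z):
    d=T[:3,:3]@np.linalg.solve(K,[uv[0],uv[1],1]); o=T[:3,3]
    return o+d*(z-o[2])/d[2]
def wristT(p,s):
    M=np.eye(4); M[:3,:3]=R.from_quat(s['tool_rot']).as_matrix(); M[:3,3]=s['tcp_pos']
    return M@np.array(p['hand_eye'])
def blobs(im,lo,hi,amin=15):
    hsv=cv2.cvtColor(im,cv2.COLOR_RGB2HSV); m=cv2.inRange(hsv,np.array(lo),np.array(hi))
    n,l,st,c=cv2.connectedComponentsWithStats(m)
    return [(c[i].round(1).tolist(),int(st[i,4])) for i in range(1,n) if st[i,4]>=amin]
E
python3 - <<'E'
from h import *
s=manip.sense(); print(s['t'],s['tcp_pos'],s['force'])
for c in ['top','scene']:
    p=snapshot(c)
    cv2.imwrite(f'pics/{c}2.png',p['image'][:,:,::-1])
    for uv,a in blobs(p['image'],(112,150,90),(126,255,255)): print(c,uv,a,ray(p['intrinsics'],p['extrinsics'],uv,0.026).round(4))
    print([(d['centre'],d['score']) for d in models.find_in(p,'blue_gem_mid')[:2]])
E
```

```text
1.4667 [ 0.32297649 -0.34295643  0.23195232] [ 0.01414519 -0.61195493  0.33193282]
top [285.6, 204.0] 62 [ 0.5564 -0.047   0.026 ]
[([0.5949, 0.0603, 0.0122], 0.49), ([0.5547, -0.0463, 0.0278], 0.4)]
scene [230.1, 208.2] 69 [ 0.5598 -0.0482  0.026 ]
[]
```

Request:
jog_arm(commands=[[25,2.8,3.5,0,0],[25,2.8,3.5,0,0],[25,2.8,3.5,0,0],[25,2.8,3.5,0,0],[25,2.8,3.5,0,0],[25,2.8,3.5,0,0],[25,2.8,3.5,0,0],[25,2.8,2.0,0,0]])

```text
t: 2.33
tcp_pos: [0.5417, -0.1059, 0.2343]
tool_rot: [0.831, 0.556, -0.001, 0.016]
force: [0.3, -1.2, -1.0]
finger_gap: 0.249
```

Run:
```python
from h import *
s=manip.sense(); print(s['t'],s['tcp_pos'],s['tool_rot'],s['force'],s['finger_gap'])
p=snapshot('wrist'); T=wristT(p,s); print(p['intrinsics'],p['hand_eye'],T[:3,3])
cv2.imwrite('pics/w1.png',p['image'][:,:,::-1])
for uv,a in blobs(p['image'],(112,150,90),(126,255,255),60): print(uv,a,ray(p['intrinsics'],T,uv,0.026).round(4))
for n in ['blue_gem_mid','pocket','lifter_top']: print(n,[(d['centre'],d['score']) for d in models.pinpoint(p,n)[:2]])
```

```text
2.3333 [ 0.54170156 -0.10588814  0.23431461] [ 0.83076724  0.55639157 -0.00100045  0.01591293] [ 0.27853556 -1.20516012 -1.03351154] 0.24867262301856377
[[316.34720629   0.         253.67017545]
 [  0.         316.34720629 193.95837075]
 [  0.           0.           1.        ]] [[ 1.33213948e-04 -9.52664271e-01 -3.04024291e-01  7.89651671e-02]
 [ 9.99998598e-01  6.34369589e-04 -1.54963762e-03 -2.97811554e-04]
 [ 1.66914816e-03 -3.04023659e-01  9.52663020e-01 -1.41603098e-01]
 [ 0.00000000e+00  0.00000000e+00  0.00000000e+00  1.00000000e+00]] [ 0.56922843 -0.02887534  0.37430862]
[242.0, 105.4] 600 [ 0.5581 -0.0451  0.026 ]
blue_gem_mid [([0.5579, -0.045, 0.027], 0.79), ([0.6262, -0.476, 0.0018], 0.38)]
pocket []
lifter_top []
```

View pics/w1.png

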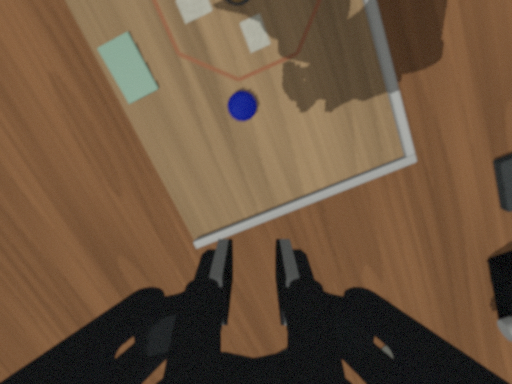

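Request:
jog_arm(commands=[[25,1,3,0,0],[25,1,3,0,0],[25,0,0,0,0],[25,0,0,0,0],[25,0,0,0,0]])

```text
t: 2.95
tcp_pos: [0.5584, -0.0583, 0.2331]
tool_rot: [0.835, 0.549, -0.004, 0.016]
force: [0.1, -0.6, 0.7]
finger_gap: 0.248
```

Run:
```python
from h import *
s=manip.sense(); print(s['t'],s['tcp_pos'],s['tool_rot'],s['force'],s['finger_gap'])
p=snapshot('wrist'); T=wristT(p,s); print(T[:3,3])
cv2.imwrite('pics/w2.png',p['image'][:,:,::-1])
for uv,a in blobs(p['image'],(112,150,90),(126,255,255),60): print(uv,a,ray(p['intrinsics'],T,uv,0.026).round(4))
for n in ['blue_gem_mid','pocket','lifter_top']: print(n,[(d['centre'],d['score']) for d in models.pinpoint(p,n)[:2]])
c=np.linalg.inv(T)@[0.596,0.058,0.018,1]; uv=(p['intrinsics']@c[:3]/c[2])[:2]; print(uv)
u,v=uv.astype(int); u0,v0=max(u-50,0),max(v-50,0); print(u0,v0)
cv2.imwrite('pics/w2c.png',cv2.resize(p['image'][v0:v0+100,u0:u0+100,::-1],None,fx=5,fy=5,interpolation=cv2.INTER_CUBIC))
```

```text
2.95 [ 0.55837957 -0.05832771  0.23306159] [ 0.83534549  0.5494702  -0.00391147  0.01628226] [ 0.11682758 -0.55731723  0.74036537] 0.24827385603424207
[0.58776618 0.01873621 0.37265371]
[244.4, 152.2] 548 [ 0.557  -0.0453  0.026 ]
blue_gem_mid [([0.5587, -0.0438, 0.0242], 0.78)]
pocket [([0.5949, 0.0592, 0.0179], 0.75)]
lifter_top [([0.5999, 0.0603, 0.0156], 0.87)]
[238.44515931  43.53013644]
188 0
```

View pics/w2c.png

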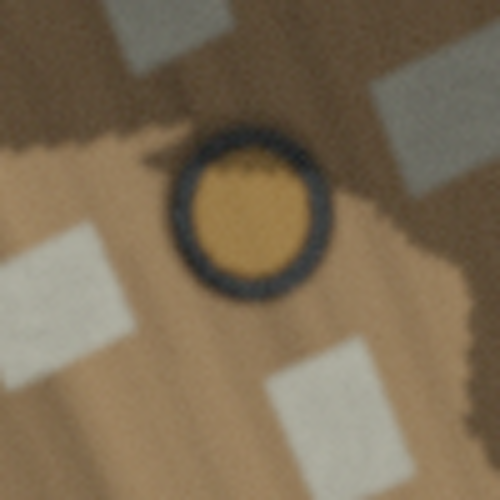

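Request:
jog_arm(commands=[[25,-0.9,-1.6,-3,0.05],[25,-0.8,-1.6,-3,0],[25,0,0,-3.5,0],[25,0,0,-3.5,0],[25,0,0,-3,0],[25,0,0,-1,0],[25,0,0,0,0],[25,0,0,0,0]])

```text
t: 3.82
tcp_pos: [0.5432, -0.0987, 0.0613]
tool_rot: [0.823, 0.568, 0.001, 0.022]
force: [0.7, -1.0, -0.0]
finger_gap: 0.245
```

Run:
```python
from h import *
s=manip.sense(); print(s['t'],s['tcp_pos'],s['force'],s['finger_gap'])
M=R.from_quat(s['tool_rot']).as_matrix(); print(M.round(3))
p=snapshot('wrist'); T=wristT(p,s)
for uv,a in blobs(p['image'],(112,150,90),(126,255,255),60): print(uv,a,ray(p['intrinsics'],T,uv,0.026).round(4))
cv2.imwrite('pics/w3.png',p['image'][:,:,::-1])
```

```text
3.8167 [ 0.54316142 -0.09865932  0.06125161] [ 0.65815443 -1.00060591 -0.04104405] 0.24502467244655668
[[ 0.355  0.934  0.027]
 [ 0.934 -0.354 -0.036]
 [-0.024  0.038 -0.999]]
[240.9, 132.7] 1787 [ 0.5577 -0.0427  0.026 ]
```

View pics/w3.png

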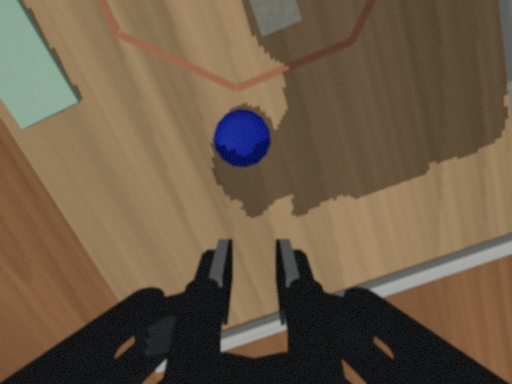

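Request:
jog_arm(commands=[[25,-0.2,0.8,-1.2,0],[25,0,0.3,-1.2,0],[25,0,0,-1,0],[25,0,0,-0.3,0],[25,0,0,0,0],[25,0,0,0,0]])

```text
t: 4.37
tcp_pos: [0.5478, -0.0907, 0.0309]
tool_rot: [0.823, 0.567, 0.006, 0.03]
force: [0.2, -0.4, 0.2]
finger_gap: 0.246
```

Request:
jog_arm(commands=[[25,0,0,0,0],[25,0,0,0,0],[25,0,0,0,0],[25,0,0,0,0]])

```text
t: 4.7
tcp_pos: [0.5496, -0.0917, 0.0333]
tool_rot: [0.823, 0.567, 0.007, 0.032]
force: [-0.3, -0.1, -0.5]
finger_gap: 0.247
```

Run:
```python
from h import *
s=manip.sense(); print(s['t'],s['tcp_pos'],s['q'],s['qd'],s['tau'])
print(R.from_quat(s['tool_rot']).as_matrix().round(3))
```

```text
4.7 [ 0.54955454 -0.09172234  0.03330532] [-0.35249112  0.7278827   1.78439137 -0.04601177  0.56931191  0.04980793] [-0.00140895 -0.00826806 -0.0020749   0.00181552  0.00202035 -0.00020941] [ 4.94600696e-03 -4.27893019e+01 -7.94085681e+00 -5.12705301e-02
 -2.07133717e-01  1.27574785e-05]
[[ 0.357  0.933  0.048]
 [ 0.934 -0.355 -0.044]
 [-0.024  0.061 -0.998]]
```

Request:
jog_arm(commands=[[25,-0.35,0.12,-0.36,0],[25,-0.35,0.12,-0.36,0],[25,-0.3,0.12,-0.36,0],[25,-0.15,0.05,-0.2,0]])

```text
t: 5.03
tcp_pos: [0.5378, -0.0876, 0.0204]
tool_rot: [0.823, 0.567, 0.008, 0.033]
force: [-0.2, -0.9, -0.0]
finger_gap: 0.252
```

Request:
jog_arm(commands=[[25,0.35,0.86,-0.04,0],[25,0.35,0.86,-0.05,0],[25,0.33,0.86,-0.05,0],[25,0.33,0.86,-0.05,0],[25,0.3,0.86,-0.05,0]])

```text
t: 5.45
tcp_pos: [0.5548, -0.0456, 0.0192]
tool_rot: [0.823, 0.568, 0.006, 0.035]
force: [-1.3, -2.6, 3.5]
finger_gap: 0.249
```

```bash
cat > look.py <<'E'
from h import *
import sys
s=manip.sense(); print(s['t'],s['tcp_pos'],s['force'])
M=R.from_quat(s['tool_rot']).as_matrix(); print(M[:,2].round(3), np.arctan2(M[1,0],M[0,0]).round(3))
p=snapshot('wrist'); T=wristT(p,s)
for uv,a in blobs(p['image'],(112,120,50),(128,255,255),60): print(uv,a,ray(p['intrinsics'],T,uv,0.026).round(4))
cv2.imwrite(f'pics/{sys.argv[1]}.png',p['image'][:,:,::-1])
E
python3 look.py w4
```

```text
5.45 [ 0.55477514 -0.0455759   0.01918763] [-1.30936124 -2.61515431  3.49872767]
[ 0.049 -0.05  -0.998] 1.207
[252.7, 215.9] 3526 [ 0.5627 -0.0208  0.026 ]
```

View pics/w4.png

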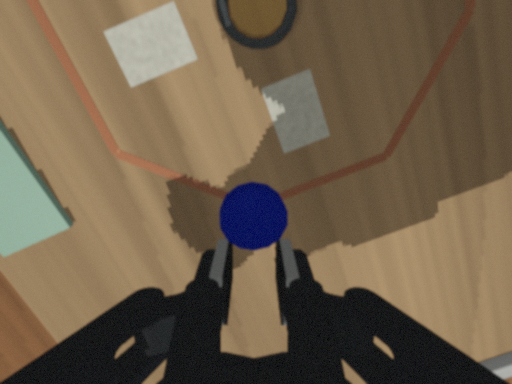

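Request:
jog_arm(commands=[[25,0.35,0.83,0.05,0],[25,0.35,0.83,0.03,0],[25,0.35,0.83,-0.02,0],[25,0.35,0.83,-0.02,0],[25,0.33,0.8,-0.03,0],[25,0.27,0.6,-0.04,0]])

```text
t: 6.0
tcp_pos: [0.5766, 0.0081, 0.0191]
tool_rot: [0.821, 0.569, 0.006, 0.035]
force: [-1.6, -4.4, 6.0]
finger_gap: 0.249
```

```bash
python3 look.py w5
```

```text
6.0 [0.57664292 0.00808087 0.01912644] [-1.59932516 -4.4298067   5.9813131 ]
[ 0.049 -0.051 -0.998] 1.211
[252.8, 216.2] 3528 [0.5844 0.0328 0.026 ]
```

View pics/w5.png

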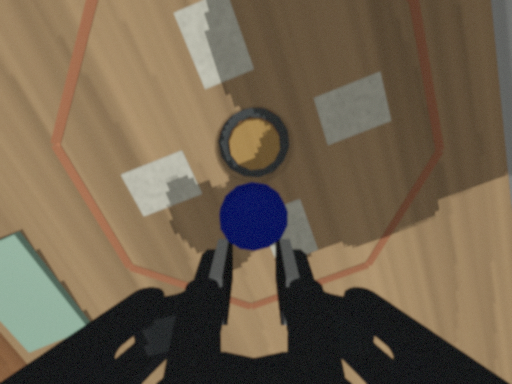

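Run:
```python
from h import *
s=manip.sense(); p=snapshot('wrist'); T=wristT(p,s)
print(ray(p['intrinsics'],T,(254,142),.018), ray(p['intrinsics'],T,(254,143),.0135),ray(p['intrinsics'],T,(253,216),.03))
for n in ['blue_gem_mid','pocket','lifter_top']: print(n,[(d['centre'],d['score']) for d in models.pinpoint(p,n)[:2]])
```

```text
[0.5973601  0.06374553 0.018     ] [0.59718781 0.06246434 0.0135    ] [0.58554135 0.03553096 0.03      ]
blue_gem_mid [([0.5846, 0.0335, 0.0273], 0.86)]
pocket [([0.5929, 0.0576, 0.0171], 0.87)]
lifter_top [([0.5973, 0.0611, 0.0115], 0.65)]
```

Request:
jog_arm(commands=[[25,0.0,0.0,0.12,0],[25,-0.02,0,0.05,0]])

```text
t: 6.42
tcp_pos: [0.5772, 0.0104, 0.0207]
tool_rot: [0.822, 0.569, 0.007, 0.034]
force: [0.4, 0.1, -0.3]
finger_gap: 0.25
```

Request:
jog_arm(commands=[[25,0.17,0.4,-0.02,0],[25,0.17,0.4,-0.02,0],[25,0.17,0.4,-0.02,0],[25,0.15,0.35,-0.02,0],[25,0.14,0.3,-0.02,0]])

```text
t: 6.83
tcp_pos: [0.5846, 0.0296, 0.0192]
tool_rot: [0.821, 0.569, 0.005, 0.034]
force: [-1.9, -2.9, 5.0]
finger_gap: 0.248
```

```bash
python3 look.py w6
```

```text
6.8333 [0.58458291 0.02955718 0.01915715] [-1.94166415 -2.87579124  4.95501334]
[ 0.047 -0.05  -0.998] 1.211
[252.9, 216.2] 3568 [0.5924 0.0542 0.026 ]
```

View pics/w6.png

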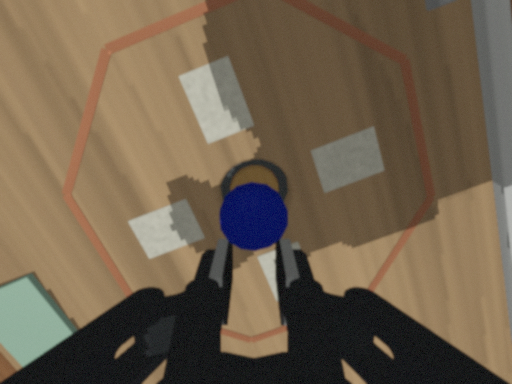

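Request:
jog_arm(commands=[[25,0.08,0.2,0.1,0],[25,0.1,0.25,0,0],[25,0.1,0.22,-0.02,0],[25,0.08,0.15,-0.02,0]])

```text
t: 7.22
tcp_pos: [0.5889, 0.0399, 0.0193]
tool_rot: [0.822, 0.569, 0.006, 0.033]
force: [-0.4, -1.0, 1.9]
finger_gap: 0.251
```

```bash
python3 look.py w7
```

```text
7.2167 [0.58891539 0.0399474  0.01927536] [-0.42794798 -1.03753258  1.94050606]
[ 0.048 -0.048 -0.998] 1.21
[254.0, 214.0] 3249 [0.5976 0.0654 0.026 ]
```

View pics/w7.png

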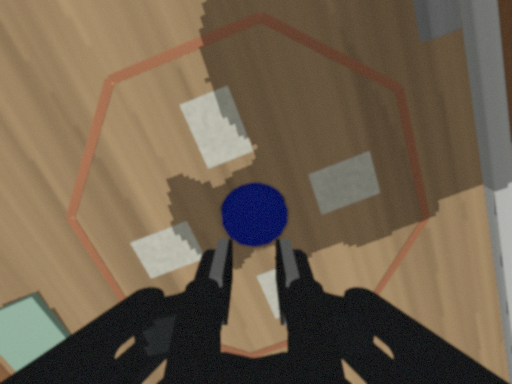

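Request:
jog_arm(commands=[[25,-0.35,-0.85,0.05,0],[25,-0.3,-0.6,0.3,0],[0,0,0,1.5,0],[0,-0.04,0,1,0],[0,-0.05,0,-0.05,0]])

```text
t: 7.68
tcp_pos: [0.5794, 0.0236, 0.0473]
tool_rot: [0.822, 0.569, 0.005, 0.032]
force: [-0.5, -0.4, -0.9]
finger_gap: 0.001
```

```bash
python3 look.py w8
python3 - <<'E'
from h import *
s=manip.sense(); p=snapshot('wrist'); T=wristT(p,s)
for uv,a in blobs(p['image'],(112,120,50),(128,255,255),60): print(uv,a,ray(p['intrinsics'],T,uv,0.023).round(4))
for n in ['blue_gem_mid','pocket','lifter_top']: print(n,[(d['centre'],d['score']) for d in models.pinpoint(p,n)[:2]])
b=blobs(p['image'],(112,120,50),(128,255,255),60)[0][0]; u,v=map(int,b)
cv2.imwrite('pics/w8c.png',cv2.resize(p['image'][max(v-60,0):v+60,u-70:u+70,::-1],None,fx=4,fy=4,interpolation=cv2.INTER_CUBIC))
E
```

```text
7.6833 [0.57941027 0.02357888 0.04726213] [-0.50681018 -0.41462248 -0.88331314]
[ 0.045 -0.048 -0.998] 1.209
[256.8, 162.4] 2570 [0.5971 0.064  0.026 ]
[257.6, 162.5] 2595 [0.5969 0.0632 0.023 ]
blue_gem_mid []
pocket []
lifter_top []
```

View pics/w8c.png

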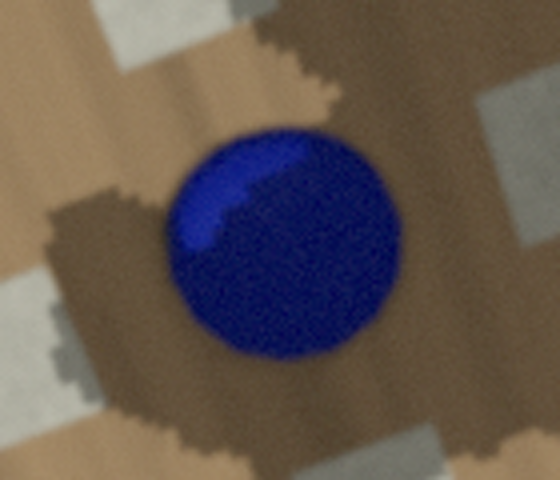

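Run:
```python
from h import *
s=manip.sense(); ims=[]
for c in ['scene','top']:
    p=snapshot(c)
    for uv,a in blobs(p['image'],(110,120,40),(128,255,255),20): print(c,uv,a,[ray(p['intrinsics'],p['extrinsics'],uv,z).round(4) for z in (.024,.03)])
    i=cv2.imread(f'pics/{c}1.png')
    C=np.linalg.inv(p['extrinsics'])@[.596,.06,.02,1]; u,v=(p['intrinsics']@C[:3]/C[2])[:2].astype(int); print(u,v)
    ims.append(cv2.resize(np.hstack([p['image'][v-24:v+24,u-32:u+32,::-1],i[v-24:v+24,u-32:u+32]]),None,fx=6,fy=6,interpolation=cv2.INTER_CUBIC))
cv2.imwrite('pics/c9.png',np.vstack(ims))
```

```text
scene [268.5, 202.2] 77 [array([0.6014, 0.0575, 0.024 ]), array([0.6043, 0.0554, 0.03  ])]
268 201
250 191
```

View pics/c9.png

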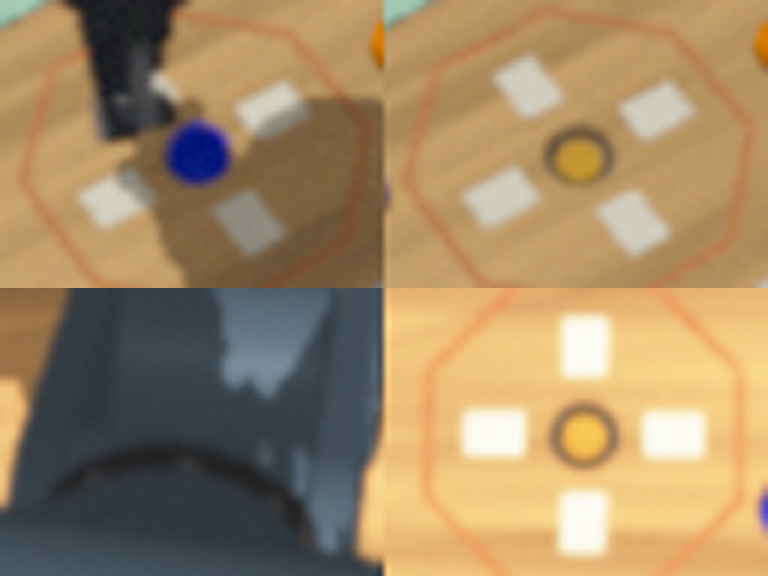

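Run:
```python
from h import *
for f in ['w5','w6','w7','w8']:
    im=cv2.imread(f'pics/{f}.png')[:,:,::-1]
    hsv=cv2.cvtColor(im,cv2.COLOR_RGB2HSV); m=cv2.inRange(hsv,(108,120,40),(130,255,255))
    cs=max(cv2.findContours(m,0,1)[0],key=cv2.contourArea); print(f,cv2.contourArea(cs),cv2.fitEllipse(cv2.convexHull(cs)),cv2.boundingRect(cs))
    if f=='w8':
        (cx,cy),_,_=cv2.fitEllipse(cs)
        for a in range(0,360,45):
            print(a,[int(cv2.cvtColor(np.ascontiguousarray(im),cv2.COLOR_RGB2GRAY)[int(round(cy+r*np.sin(np.radians(a)))),int(round(cx+r*np.cos(np.radians(a))))]) for r in range(24,42)])
i=cv2.imread('pics/scene1.png'); p=snapshot('scene')
g=cv2.GaussianBlur(i,(0,0),.7)[:,:,::-1]
x=cv2.cvtColor(np.ascontiguousarray(g),cv2.COLOR_RGB2GRAY)[190:212,256:282]
mm=(x<105).astype(np.uint8); n,l,st,c=cv2.connectedComponentsWithStats(mm)
print([(c[k]+[256,190],st[k]) for k in range(1,n)])
b=p['image'];y=cv2.inRange(cv2.cvtColor(b,cv2.COLOR_RGB2HSV),(108,120,40),(130,255,255))[190:212,256:282]
ys,xs=np.nonzero(y);print('gem',xs.mean()+256,ys.mean()+190,xs.min()+256,xs.max()+256,ys.min()+190,ys.max()+190)
```

```text
w5 3432.5 ((252.87530517578125, 216.44126892089844), (67.09567260742188, 67.61319732666016), 54.75127029418945) (220, 183, 67, 67)
w6 3468.0 ((252.7849884033203, 216.18251037597656), (67.121826171875, 68.43915557861328), 88.91980743408203) (220, 183, 67, 67)
w7 3157.0 ((254.0107879638672, 214.08497619628906), (62.63774871826172, 66.16407775878906), 83.36255645751953) (222, 183, 65, 63)
w8 2489.0 ((256.7871398925781, 162.45599365234375), (56.51514434814453, 57.880680084228516), 80.0577163696289) (228, 135, 58, 57)
0 [19, 18, 25, 30, 36, 52, 66, 72, 77, 77, 78, 77, 82, 79, 75, 79, 74, 77]
45 [18, 12, 24, 28, 34, 51, 65, 69, 76, 74, 75, 75, 77, 77, 81, 78, 79, 82]
90 [23, 18, 15, 21, 25, 42, 58, 65, 71, 72, 75, 74, 74, 72, 75, 73, 76, 73]
135 [22, 24, 23, 21, 30, 56, 67, 71, 73, 79, 79, 80, 82, 82, 81, 80, 84, 85]
180 [27, 24, 22, 25, 31, 35, 46, 66, 72, 77, 77, 81, 79, 81, 82, 81, 82, 83]
225 [37, 39, 32, 24, 36, 66, 85, 101, 116, 122, 120, 124, 124, 121, 121, 124, 125, 125]
270 [30, 37, 34, 34, 55, 92, 115, 123, 121, 125, 126, 125, 126, 124, 123, 127, 129, 126]
315 [25, 25, 23, 23, 20, 42, 63, 65, 76, 81, 83, 79, 79, 81, 74, 79, 79, 78]
[(array([268.5, 199. ]), array([11,  9,  4,  1,  4], dtype=int32)), (array([264., 201.]), array([ 8, 11,  1,  1,  1], dtype=int32))]
gem 268.5733333333333 202.12 264 273 198 206
```

Run:
```python
from h import *
p=snapshot('wrist'); s=manip.sense()
def dep(tcp,q,P):
    T=wristT(p,dict(tool_rot=np.array(q)/np.linalg.norm(q),tcp_pos=np.array(tcp))); return 316.35*.032/(np.linalg.inv(T)@[*P,1])[2]
print('w6 board',dep([.58458,.02956,.01916],[.821,.569,.005,.034],(.5924,.0542,.0255)))
for z in (.0255,.021): print(z,'w7',dep([.58892,.03995,.01928],[.822,.569,.006,.033],(.597,.064,z)),'w8',dep(s['tcp_pos'],s['tool_rot'],(.597,.0635,z)))
```

```text
w6 board 70.15845876824487
0.0255 w7 69.98718394976919 w8 61.9970869086562
0.021 w7 67.99405210675557 w8 60.42852136009295
```

Request:
jog_arm(commands=[[0,0.7,0.9,-0.2,0],[0,0.7,0.9,-0.3,0],[0,0.6,0.9,-0.4,0],[0,-0.05,0.0,-0.2,0]])

```text
t: 8.47
tcp_pos: [0.6007, 0.0542, 0.0331]
tool_rot: [0.822, 0.569, 0.004, 0.031]
force: [0.5, 0.3, 0.3]
finger_gap: 0.001
```

Request:
jog_arm(commands=[[0,-0.03,-0.08,-0.18,0],[0,-0.03,-0.08,-0.18,0],[0,-0.03,-0.03,-0.15,0]])

```text
t: 8.72
tcp_pos: [0.5999, 0.0543, 0.0263]
tool_rot: [0.821, 0.57, 0.004, 0.031]
force: [-0.5, 0.4, -0.0]
finger_gap: -0.002
```

Request:
jog_arm(commands=[[0,-0.03,0,-0.1,0]])

```text
t: 8.8
tcp_pos: [0.5994, 0.0542, 0.0251]
tool_rot: [0.821, 0.57, 0.004, 0.031]
force: [0.6, 1.4, 4.9]
finger_gap: 0.001
```

Request:
jog_arm(commands=[[0,-0.03,0,-0.1,0]])

```text
t: 8.88
tcp_pos: [0.5994, 0.0542, 0.0245]
tool_rot: [0.821, 0.57, 0.004, 0.031]
force: [-0.2, 2.3, 6.1]
finger_gap: -0.002
```

Request:
jog_arm(commands=[[0,-0.03,0,-0.1,0]])

```text
t: 8.97
tcp_pos: [0.5995, 0.0542, 0.0242]
tool_rot: [0.821, 0.57, 0.005, 0.031]
force: [-1.4, 1.7, 6.5]
finger_gap: -0.004
```

Request:
jog_arm(commands=[[0,-0.03,0,-0.1,0]])

```text
t: 9.05
tcp_pos: [0.5995, 0.0542, 0.024]
tool_rot: [0.822, 0.569, 0.005, 0.032]
force: [-1.0, 1.1, 5.5]
finger_gap: 0.0
```

Request:
jog_arm(commands=[[0,-0.03,0,-0.1,0]])

```text
t: 9.13
tcp_pos: [0.5995, 0.0542, 0.0239]
tool_rot: [0.822, 0.569, 0.006, 0.032]
force: [0.4, 1.1, 5.3]
finger_gap: 0.0
```

Request:
jog_arm(commands=[[0,-0.03,0,-0.14,0],[0,-0.03,0,-0.14,0]])

```text
t: 9.3
tcp_pos: [0.5995, 0.0542, 0.0232]
tool_rot: [0.822, 0.568, 0.007, 0.032]
force: [-0.9, 1.7, 5.0]
finger_gap: -0.0
```

Request:
jog_arm(commands=[[0,-0.03,0,-0.14,0],[0,-0.03,0,-0.14,0]])

```text
t: 9.47
tcp_pos: [0.5995, 0.0542, 0.0225]
tool_rot: [0.823, 0.568, 0.008, 0.033]
force: [-1.6, 1.8, 6.2]
finger_gap: 0.002
```

Request:
jog_arm(commands=[[0,-0.03,0,-0.14,0],[0,-0.03,0,-0.14,0]])

```text
t: 9.63
tcp_pos: [0.5995, 0.0541, 0.0219]
tool_rot: [0.823, 0.567, 0.01, 0.033]
force: [-0.7, 1.3, 6.2]
finger_gap: 0.003
```

Request:
jog_arm(commands=[[0,-0.03,0,-0.14,0],[0,-0.03,0,-0.14,0]])

```text
t: 9.8
tcp_pos: [0.5995, 0.0541, 0.0217]
tool_rot: [0.823, 0.566, 0.011, 0.034]
force: [-2.2, 0.8, 9.5]
finger_gap: -0.007
```

Request:
jog_arm(commands=[[0,-0.03,0,-0.14,0],[0,-0.03,0,-0.14,0]])

```text
t: 9.97
tcp_pos: [0.5995, 0.0541, 0.0217]
tool_rot: [0.824, 0.566, 0.012, 0.035]
force: [0.5, 1.6, 7.9]
finger_gap: -0.003
```

Request:
jog_arm(commands=[[0,-0.03,0,-0.14,0],[0,-0.03,0,-0.14,0]])

```text
t: 10.13
tcp_pos: [0.5995, 0.0541, 0.0217]
tool_rot: [0.824, 0.565, 0.014, 0.035]
force: [-1.8, 1.8, 8.1]
finger_gap: -0.003
```

Request:
jog_arm(commands=[[0,-0.03,0,-0.17,0],[0,-0.03,0,-0.17,0]])

```text
t: 10.3
tcp_pos: [0.5994, 0.0541, 0.0216]
tool_rot: [0.824, 0.565, 0.015, 0.036]
force: [-2.3, 2.2, 10.5]
finger_gap: -0.002
```

Request:
jog_arm(commands=[[0,-0.03,0,-0.19,0],[0,-0.03,0,-0.19,0]])

```text
t: 10.47
tcp_pos: [0.5994, 0.0541, 0.0216]
tool_rot: [0.825, 0.564, 0.016, 0.037]
force: [-2.3, 2.0, 12.5]
finger_gap: -0.003
```

Request:
jog_arm(commands=[[0,-0.03,0,-0.215,0],[0,-0.03,0,-0.22,0]])

```text
t: 10.63
tcp_pos: [0.5995, 0.0541, 0.0216]
tool_rot: [0.825, 0.563, 0.018, 0.038]
force: [-2.6, 1.9, 14.2]
finger_gap: -0.002
```

Request:
jog_arm(commands=[[0,-0.03,0,-0.22,0],[0,-0.03,0,-0.22,0]])

```text
t: 10.8
tcp_pos: [0.5994, 0.0541, 0.0216]
tool_rot: [0.825, 0.563, 0.019, 0.038]
force: [-1.9, 1.4, 12.6]
finger_gap: 0.001
```

Request:
jog_arm(commands=[[0,-0.03,0,-0.24,0],[0,-0.03,0,-0.24,0]])

```text
t: 10.97
tcp_pos: [0.5995, 0.0541, 0.0216]
tool_rot: [0.826, 0.563, 0.021, 0.04]
force: [-3.1, 1.1, 15.7]
finger_gap: -0.002
```

Request:
jog_arm(commands=[[0,-0.03,0,-0.24,0],[0,-0.03,0,-0.24,0],[0,-0.03,0,-0.24,0]])

```text
t: 11.22
tcp_pos: [0.5994, 0.0541, 0.0216]
tool_rot: [0.826, 0.562, 0.023, 0.041]
force: [-3.3, 2.1, 14.4]
finger_gap: 0.001
```

Request:
jog_arm(commands=[[0,-0.03,0,-0.245,0],[0,-0.03,0,-0.245,0],[0,-0.03,0,-0.245,0]])

```text
t: 11.47
tcp_pos: [0.5995, 0.0541, 0.0216]
tool_rot: [0.826, 0.561, 0.026, 0.043]
force: [-4.5, 1.8, 15.8]
finger_gap: 0.0
```

Request:
jog_arm(commands=[[0,-0.03,0,-0.245,0],[0,-0.03,0,-0.245,0],[0,-0.03,0,-0.245,0]])

```text
t: 11.72
tcp_pos: [0.5995, 0.0541, 0.0217]
tool_rot: [0.826, 0.561, 0.028, 0.044]
force: [-2.9, 1.2, 14.2]
finger_gap: 0.002
```

Request:
jog_arm(commands=[[0,-0.03,0,-0.255,0],[0,-0.03,0,-0.255,0],[0,-0.03,0,-0.255,0],[0,-0.03,0,-0.255,0],[0,-0.03,0,-0.255,0],[0,-0.03,0,-0.255,0],[0,-0.03,0,-0.255,0]])

```text
t: 12.3
tcp_pos: [0.5994, 0.054, 0.0217]
tool_rot: [0.827, 0.559, 0.034, 0.049]
force: [-4.0, 1.3, 15.8]
finger_gap: 0.002
```

Request:
jog_arm(commands=[[0,0,0,0.1,0],[0,0,0,0.5,0],[0,0,0,1.5,0],[0,-0.3,-1,1.5,0],[0,-1,-2,2,0],[0,-1,-2,2,0],[0,0,0,0,0],[0,0,0,0,0]])

```text
t: 12.97
tcp_pos: [0.574, 0.0013, 0.1019]
tool_rot: [0.827, 0.559, 0.033, 0.048]
force: [-0.5, 0.8, -0.3]
finger_gap: 0.001
```

```bash
python3 look.py w10
python3 - <<'E'
from h import *
p=snapshot('wrist');im=p['image']
b=max(blobs(im,(112,120,50),(128,255,255),60),key=lambda t:t[1])[0]; u,v=map(int,b); print(b)
c1=im[max(v-50,0):v+50,u-60:u+60,::-1]
cv2.imwrite('pics/w10c.png',cv2.convertScaleAbs(cv2.resize(c1,None,fx=5,fy=5,interpolation=cv2.INTER_CUBIC),alpha=1.6))
p=snapshot('scene')
for uv,a in blobs(p['image'],(110,120,40),(128,255,255),20): print(uv,a,ray(p['intrinsics'],p['extrinsics'],uv,.02).round(4))
E
```

```text
12.9667 [0.57398491 0.00128514 0.10194813] [-0.4957566   0.8214414  -0.25378645]
[ 0.109 -0.043 -0.993] 1.188
[237.9, 115.0] 1631 [0.5961 0.0625 0.026 ]
[237.5, 115.2]
[268.4, 202.6] 75 [0.6004 0.058  0.02  ]
```

View pics/w10c.png

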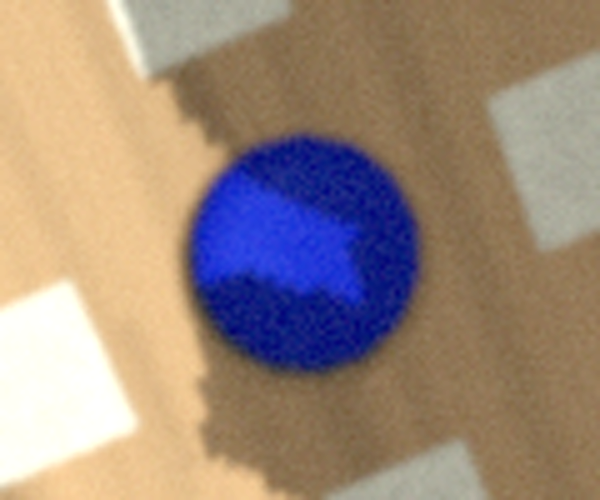

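```bash
python3 -c "
from station import workorder,manip
print(manip.sense()['force']); print(workorder.sign_off())"
```

```text
[ 0.23063921  0.37014887 -0.37464931]
the job is handed in; nothing more can be done
None
```

I slid the blue gem into the pocket, pressed it down onto its seat and held it there. I then withdrew the arm and handed the job in at about 13 s. No verdict was reported.

- **Slide:** I pushed the gem about 110 mm between the slightly open fingertips, without gripping or lifting it. The fingertips rubbed the board with up to about 6 N on the way.
- **Drop into the pocket:** The gem's outline shrank by the amount expected for a 4–5 mm drop. The fingers then met its top at about 25 mm, not the 30 mm it would be at on the board.
- **Press and hold:** The plunger gave at about 6 N and moved about 3.4 mm, then stopped rigidly. The wrist force read 14–16 N (vertical) over about 1.3 s, and it never read above 16 N. Readings come only at the end of each move call, so short dips or peaks in between would not show.
- **Last checks:** The final picture shows the gem flat over the pocket, and the wrist force is about 0 N with the arm clear.

**What disagreed or was not checked:**
- **Position:** The cameras differed by about 4–6 mm on where the gem and pocket are, so I relied on relative measurements and touch.
- **Pocket rim:** The gap around the gem was too thin and shadowed to see clearly.
- **Tool tilt:** The tool gradually tilted to about 0.12 rad, which the moves cannot correct. I shifted the press point to allow for the roughly 0.07 rad it had when the press began.
- **Other items:** I did not measure the amber gem, tile, bar or the things on the table again. The arm was not sent near them.

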